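Make up a breakfast tray and a seasoning tray

ROBOT

A 6-joint arm with a two-finger parallel gripper is mounted at the origin on a cart in front of the work surface, level with it; the furniture and walls round the work are solid. World frame = base frame: x ahead of the robot, y to its left, z up, the work surface at z = 0. Lengths are in mm, angles in degrees, forces in N, time in s.
With the tool pointing down it reaches from about 300 to 850 mm from the base axis. Payload 4.2 kg.
Tool frame: the origin (TCP) lies at the very end of the fingers, on their centre line; the grasp point (between the pads) lies 19 mm behind it (env.tcp_to_grasp is the distance from the TCP to the grasp point, in mm); z points along the fingers, y is the line along which they close (so a half turn about z gives the same grasp; the last joint's range is limited). The gripper opens to 91 mm and grips with 3 to 60 N. Pads are 32 mm wide; open, the fingers measure 118 mm over their backs; the gripper's body (76 mm by 178 mm) begins 60 mm behind the grasp point.
Start: joints at [73.912, 18.312, 89.639, -0, 72.044, -1.146], TCP at [148.267, 555.572, 213.976] pointing down, gripper open.
Joint ranges: [-177.97, 177.97], [-48.28, 115.42], [12.27, 149.76], [-77.06, 257.06], [2.81, 150.46], [-146.56, 146.56]. Speed limits (degrees/s): [147.25, 147.25, 180, 180, 180, 180].

INTERFACE

Orientations are given as [roll, pitch, yaw] about the fixed x, y, z axes, in that order (R = Rz(yaw) Ry(pitch) Rx(roll)).
In Python, from workcell import env gives the robot as it stands.
- The arm moves only by the tool move_arm, never from a script. Its argument "plan" is a list of rows, each a list of 3 entries, a list of its own where there are three numbers: the shift along the world's x, y, z in cm, then the turn about the world's z in degrees, then the closure, from 0 (fully open) to 1 (shut). In form: [[[x, y, z], turn, claw], ...]. A call has 1 to 5 rows; each row shifts and turns the commanded pose from where the row before left it; what a row does not reach is not made up. A row lasts 1/10 s, in which the tool goes at most 50 mm and 8.59 degrees, less where a joint would pass 70% of its speed; a pose out of reach is approached as far as the arm can. A call is refused whole if a number of a shift passes 5 or a number of a turn 8.59, either way. A call with a gripper value outside its range is refused whole. The fingers move at their own pace and stop on an object; "squeeze" is the grip in N (left out, the last holds). Time passes only in rows, so rows that do not move let the fingers close. It gives the time, the measured TCP pose, the force, the opening and the grip force at its end, in the units of the state.
- env.state(): the state, without advancing time (a new reading comes with each control period).
- env.grab_frame(name): name is "scene" or "side" or "wrist"; returns a dict with "frame" (420x560x3 uint8, red, green, blue), "z_map" (420x560 float32, mm along the optical axis (not along the pixel's ray), 0 where there is no reading), "fovy" (degrees; the focal length in pixels is half the picture's height over the tangent of half this angle, whatever the lens; pixels are square), "cx", "cy" (the principal point, pixels), "position" and "orientation" of the camera in the world. Camera axes: x right, y down, z forward; pixel columns grow to the right and rows downward; lengths in mm; the calibration is good to about 2 mm. A picture is of the moment at which its call begins.
- env.job_done(): hands the job in; it is judged then, once.
Trained networks look in a picture, given as the dict that the camera call returned (one of the last four; its "shot" number tells which), for a name from the list of things; names that differ only in an ending like _2 or _b are one class to them, and where a whole thing is asked for, a point or a joint stands for the part that bears it (a point fixed in the world has none). Each returns a list of dicts, best first, with "score" (0 to 1); they miss things now and then, are a little off and sometimes report something else, mostly with a low value. They report only what shows in the picture. A call takes as long as a camera call.
- env.search_frame(picture, label): "point" ([column, row] in pixels, amid what is visible of it).
- env.landmark_of(picture, label): "point" ([column, row] in pixels: a listed point, or the origin of a listed thing).
The state is a dict: "time_s": time; "qpos": joint angles; "qvel": joint speeds; "effort": joint torques, N m; "ee_pos": TCP position; "ee_rot": TCP orientation; "force": force on the tool from outside, world axes, zero at the start; "torque": the same for the moment, N m; "gripper_width": finger opening in mm; "gripper_force": force on a finger pad.
Only numpy, scipy, OpenCV 4.12 (cv2) and the standard library are available. Lean on these libraries where they do the work, as an engineer would, in place of code of your own. Each camera call takes 0.05 s, during which the arm holds its last target. There are 200 camera calls.

TASK

Make up two table trays from the things on the worktop. White tray: the yellow-lidded jam jar in the middle of the cork pad and the egg timer in the middle of the black pad. Blue tray: the red-capped spice jar in the middle of the cork pad and the wooden pepper mill in the middle of the black pad; all stand upright, and the honey jar and the glass tumbler stay where they are.

Things in the scene. Friction and masses are not known exactly. Their poses are not given: they have to be found in the camera images.
- jam_jar: Jam jar, dark pink jam under a yellow lid, 60 x 64 mm and 87 mm high, about 0.38 kg; the round lid is 58 mm across and takes the top 11 mm. Origin: centre of its underside; z up.
- egg_timer: Kitchen egg timer, green domed top on a white round base, 59 mm diameter, 52 mm high (sides upright up to about 28 mm, then the dome), 0.12 kg; the top does not turn. Origin: centre of its underside; z up.
- spice_jar: Slim glass spice jar with a red cap, 45 mm diameter, 106 mm high, 0.11 kg. Origin: centre of its underside; z up.
- pepper_mill: Dark brown turned wooden pepper mill, 58 mm diameter at the foot, 150 mm high; its head, 109 to 139 mm up, is 50 mm across with a small metal knob on top; it does not turn. 0.18 kg. Origin: centre of its underside; z up.
- white_tray: White two-pad tray, 230 x 125 mm, long side along its own x, fixed, a loop handle at each end (274 mm overall). Rim top 18 mm over the worktop; two round pads, 84 mm across, on its floor, their tops 12 mm over the worktop. Origin: tray centre at worktop level, z up. The cork (light brown) pad is centred at +52.5 mm along the tray's x, the black rubber pad at -52.5 mm.
- blue_tray: Blue two-pad tray, 230 x 125 mm, long side along its own x, fixed, a loop handle at each end (274 mm overall). Rim top 18 mm over the worktop; two round pads, 84 mm across, on its floor, their tops 12 mm over the worktop. Origin: tray centre at worktop level, z up. The cork (light brown) pad is centred at -52.5 mm along the tray's x, the black rubber pad at +52.5 mm.
- honey_jar: Honey jar, golden with a white lid, 69 mm diameter, 99 mm high; it stands among the stock and stays. Origin: centre of its underside; z up.
- tumbler: Clear glass tumbler, 77 mm diameter, 89 mm high, beyond the work; stays. Over it hangs a microwave: its front handle begins about 0.6 m ahead of the robot and 0.45 m up, so keep the forearm low or drawn back there. Origin: centre of its underside; z up.

How it is judged:
By the outcome, as a careful person would: the job done as asked, in the order asked, and still so for the second after the job is handed in, with the robot touching nothing.
It also fails if it takes over 106 s, if anything falls off the work surface, if the arm or the gripper's body presses on something with over 40 N, if the wrist force passes 120 N, or if a joint passes its speed limit or range.

## Working session

There is one attempt and no reset: what is moved stays moved. The work goes in short steps, Python scripts to look and compute and a tool call to move; the robot and the scene stay as the last step left them, time stands still between calls to the robot, and variables do not carry over. Pictures are saved under pics/ and viewed, at most 14 in all, crops included, and the job is handed in when it is done.

Besides the shell and the picture viewer there is one more tool, called as a command line: name --argument value ..., lists and objects as JSON in quotes. move_arm: Moves the arm, as the interface text tells. Its arguments: {"type":"object","properties":{"plan":{"type":"array","items":{"type":"array"}},"squeeze":{"type":"number"}},"required":["plan"]}

```bash
mkdir -p pics; ls; cat > h.py <<'E'
import numpy as np,cv2
from workcell import env
from scipy.spatial.transform import Rotation as R
def cam(p):
    o=np.array(p["orientation"],float)
    M=o if o.shape==(3,3) else (R.from_euler('xyz',o,degrees=True).as_matrix() if o.size==3 else R.from_quat(o).as_matrix())
    f=p["frame"].shape[0]/2/np.tan(np.radians(p["fovy"])/2)
    return M,np.array(p["position"],float),f
def cloud(p):
    M,t,f=cam(p);z=p["z_map"].astype(float);v,u=np.indices(z.shape)
    c=np.stack([(u-p["cx"])/f*z,(v-p["cy"])/f*z,z],-1)
    w=c@M.T+t; w[z==0]=np.nan
    return w
def ray(p,px,h):
    M,t,f=cam(p);d=M@np.array([(px[0]-p["cx"])/f,(px[1]-p["cy"])/f,1]);return t+d*(h-t[2])/d[2]
def save(p,n): cv2.imwrite(f"pics/{n}.png",p["frame"][...,::-1])
E
python3 - <<'E'
from h import *
print(env.state())
L=["jam_jar","egg_timer","spice_jar","pepper_mill","white_tray","blue_tray","honey_jar","tumbler"]
for n in ["scene","side","wrist"]:
    p=env.grab_frame(n);save(p,n+"0");print(n,p["position"],p["orientation"],p["fovy"])
    for l in L:
        a=env.landmark_of(p,l)
        print(l,[(np.round(d["point"]),round(d["score"],2),ray(p,d["point"],0).round()) for d in a[:3]])
E
```

```text
pics
{'time_s': 0.0, 'qpos': array([ 7.39125111e+01,  1.83518590e+01,  8.97083132e+01, -9.00835867e-04,
        7.20432111e+01, -1.14656167e+00]), 'qvel': array([ 0.03638201, -0.01715525, -0.00901601, -0.02877646,  0.07207085,
       -0.03520469]), 'effort': array([ 2.55946379e-04, -4.12468278e+01, -2.31968558e+01,  7.27141974e-02,
        4.58218670e-02, -1.27844787e-04]), 'ee_pos': array([148.11482199, 555.05913211, 213.10517603]), 'ee_rot': array([-1.79896620e+02, -1.21241302e-03,  1.65059350e+02]), 'force': array([ 0.48711846, -0.24248861, -0.4708871 ]), 'torque': array([ 0.06489452, -0.00801144,  0.02772801]), 'gripper_force': 0.0, 'gripper_width': 91.1451654240565}
scene [238.16783648 700.98875918 738.0083911 ] [-133.48512986    1.1605811  -155.5923293 ] 52.74674484339073
jam_jar [(array([312., 235.]), 0.71, array([471.,  38.,   0.]))]
egg_timer [(array([350., 206.]), 0.55, array([418., -97.,   0.]))]
spice_jar [(array([305., 199.]), 0.56, array([535., -77.,   0.]))]
pepper_mill [(array([264., 255.]), 0.76, array([549., 139.,   0.]))]
white_tray [(array([348., 163.]), 0.8, arra
[... 390 characters left out ...]
  0.]))]
egg_timer [(array([351., 206.]), 0.85, array([424., -69.,   0.]))]
spice_jar [(array([303., 194.]), 0.8, array([545., -93.,   0.]))]
pepper_mill [(array([282., 256.]), 0.62, array([538., 138.,   0.]))]
white_tray [(array([335., 165.]), 0.72, array([ 489., -261.,    0.]))]
blue_tray [(array([285., 344.]), 0.84, array([481., 337.,   0.]))]
honey_jar [(array([342., 276.]), 0.63, array([413., 169.,   0.]))]
tumbler [(array([261., 178.]), 0.96, array([ 670., -146.,    0.]))]
wrist [ 66.48922353 577.93143373 385.31081173] [ 1.62975376e+02 -1.56212743e-02  7.49976448e+01] 66.2775463256294
jam_jar []
egg_timer []
spice_jar []
pepper_mill []
white_tray []
blue_tray []
honey_jar []
tumbler []
```

View pics/scene0.png

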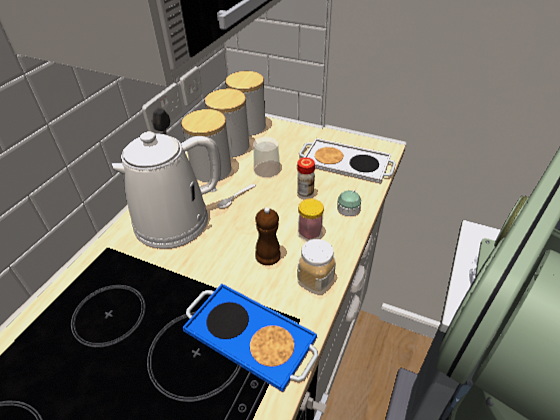

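View pics/side0.png

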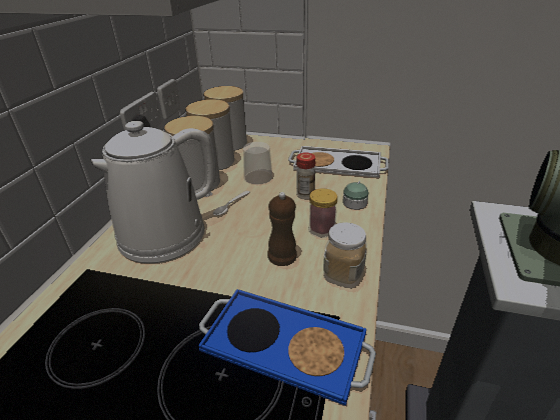

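```bash
python3 - <<'E'
from h import *
cv2.setNumThreads(1)
for n in ["scene","side"]:
    p=env.grab_frame(n);w=cloud(p);hsv=cv2.cvtColor(p["frame"],cv2.COLOR_RGB2HSV)
    ok=np.isfinite(w[...,0])
    # points above table in workspace: height map top-view clusters
    m=ok&(w[...,2]>35)&(w[...,2]<200)&(w[...,0]>330)&(w[...,0]<760)&(w[...,1]>-420)&(w[...,1]<450)
    k,lab,st,c=cv2.connectedComponentsWithStats(m.astype(np.uint8))
    print(n)
    for i in range(1,k):
        if st[i,4]<60: continue
        q=w[lab==i];lo,hi=np.percentile(q,1,0),np.percentile(q,99,0)
        top=q[q[:,2]>hi[2]-6]
        print(c[i].round(),st[i,4],lo.round(),hi.round(),'top',((top.min(0)+top.max(0))/2).round())
E
```

```text
scene
[295.  72.] 261 [ 650. -420.  133.] [ 758. -414.  199.] top [ 712. -418.  197.]
[310. 104.] 171 [ 623. -420.   37.] [ 691. -414.  110.] top [ 654. -418.  111.]
[288. 106.] 63 [ 703. -420.   36.] [ 758. -416.   72.] top [ 756. -418.   71.]
[266. 151.] 710 [ 647. -182.   36.] [ 712. -116.   91.] top [ 683. -152.   88.]
[187. 192.] 3039 [718.  23.  37.] [759. 201. 198.] top [741. 102. 196.]
[305. 173.] 538 [ 520. -112.   36.] [561. -70. 108.] top [541. -93. 106.]
[349. 198.] 294 [ 395. -104.   35.] [446. -56.  53.] top [420. -81.  50.]
[310. 214.] 736 [450.   8.  36.] [505.  63.  89.] top [479.  33.  88.]
[266. 231.] 937 [515. 125.  36.] [559. 164. 148.] top [538. 139. 147.]
[316. 261.] 1398 [380. 133.  37.] [448. 197. 100.] top [415. 162.  98.]
side
[281.  99.] 1754 [ 610. -420.   37.] [ 759. -414.  199.] top [ 689. -417.  196.]
[180. 194.] 4005 [716.  26.  38.] [759. 205. 198.] top [740. 106. 196.]
[256. 157.] 774 [ 645. -176.   36.] [ 712. -114.   90.] top [ 680. -149.   88.]
[305. 170.] 623 [ 518. -109.   36.] [561. -68. 108.] top [540. -91. 105.]
[356. 190.] 293 [ 391. -100.   35.] [443. -54.  52.] top [418. -78.  49.]
[322. 206.] 890 [449.  12.  36.] [503.  66.  89.] top [477.  36.  86.]
[281. 223.] 1328 [513. 133.  36.] [559. 166. 149.] top [536. 143. 147.]
[345. 249.] 1872 [379. 136.  36.] [447. 199. 100.] top [414. 164.  97.]
```

The views show everything standing clear. In the scene picture the mill is at (267,235), jam at (311,218), timer (349,202), spice (305,178), white tray (347,159; cork left, black right) and blue tray (250,335; black left, cork right). Next I measure the pads and refine the tops.

```bash
python3 - <<'E'
from h import *
from scipy.optimize import least_squares
def circ(q,r):
    # visible outer surface fit with fixed radius
    f=lambda c:np.hypot(q[:,0]-c[0],q[:,1]-c[1])-r
    return least_squares(f,q[:,:2].mean(0)-0,loss='soft_l1').x
for n in ["scene","side"]:
    p=env.grab_frame(n);w=cloud(p);hsv=cv2.cvtColor(p["frame"],cv2.COLOR_RGB2HSV).astype(int)
    Z=w[...,2];print(n)
    def near(c,r,z0,z1): return w[(np.hypot(w[...,0]-c[0],w[...,1]-c[1])<r)&(Z>z0)&(Z<z1)]
    for l,c,r,z0,z1 in [("jam lid",(478,35),29,78,85),("timer",(419,-80),29.5,6,26),("spice",(540,-91),22.5,15,75),("mill head",(537,141),25,118,132),("honey",(414,163),34.5,20,60)]:
        q=near(c,r+15,z0,z1); top=near(c,r+10,z1,200)
        f=lambda x:np.hypot(q[:,0]-x[0],q[:,1]-x[1])-r
        s=least_squares(f,c,loss='soft_l1',f_scale=1.)
        print(l,len(q),s.x.round(1),'rms',np.sqrt(np.mean(s.fun**2)).round(1),'topmax',top[:,2].max().round() if len(top) else None)
    for l,c in [("white",(483,-265)),("blue",(484,338))]:
        reg=(np.hypot(w[...,0]-c[0],w[...,1]-c[1])<125)&(Z<30)&(Z>-10)
        V=hsv[...,2];S=hsv[...,1];H=hsv[...,0]
        near_t=(np.abs(Z-12)<5)
        for nm,m in [("black",reg&near_t&(V<70)&(S<120)),("cork",reg&near_t&(H<25)&(S>70)&(V>100))]:
            k,lab,st,cc=cv2.connectedComponentsWithStats(m.astype(np.uint8));i=1+np.argmax(st[1:,4])
            ct,_=cv2.findContours((lab==i).astype(np.uint8),cv2.RETR_EXTERNAL,cv2.CHAIN_APPROX_NONE)
            e=cv2.fitEllipse(max(ct,key=len)); q=w[lab==i]
            print(l,nm,st[i],np.round(e[0]),ray(p,e[0],12).round(1),((q.min(0)+q.max(0))/2).round(1),(q.max(0)-q.min(0)).round())
E
```

```text
scene
jam lid 85 [479.5  32.6] rms 6.3 topmax 91.0
timer 140 [420.5 -85.1] rms 1.1 topmax 53.0
spice 313 [542.9 -94.5] rms 1.3 topmax 110.0
mill head 176 [539.6 135.9] rms 2.6 topmax 151.0
honey 446 [414.3 163.1] rms 2.3 topmax 102.0
white black [350 155  29  17 381] [364. 163.] [ 433.7 -270.3   12. ] [ 433.8 -273.5   11.7] [80. 80.  9.]
white cork [315 147  28  17 381] [329. 155.] [ 538.4 -267.4   12. ] [ 538.8 -269.1   12.3] [81. 83.  9.]
blue black [ 207  303   41   36 1104] [227. 320.] [536.3 331.   12. ] [537.  329.   12.3] [81. 81.  9.]
blue cork [ 250  326   44   40 1384] [272. 346.] [432.5 344.8  12. ] [433.6 343.7  12. ] [82. 81.  9.]
side
jam lid 92 [477.   34.3] rms 0.9 topmax 90.0
timer 177 [418. -83.] rms 1.1 topmax 54.0
spice 402 [540.1 -92.6] rms 1.2 topmax 109.0
mill head 239 [537. 138.] rms 2.1 topmax 151.0
honey 679 [412.5 165.2] rms 2.6 topmax 101.0
white black [342 155  30  15 345] [357. 162.] [ 431.4 -268.8   12. ] [ 431.6 -271.4   11.1] [79. 86.  8.]
white cork [312 152  22  14 219] [322. 159.] [ 527.8 -269.8   12. ] [ 528.9 -268.1   12.2] [66. 86.  5.]
blue black [ 228  309   51   43 1745] [253. 330.] [534.8 332.8  12. ] [535.7 329.8  11.9] [82. 84.  7.]
blue cork [ 289  327   55   48 2060] [316. 351.] [431.4 346.9  12. ] [431.8 344.8  11.5] [82. 83.  7.]
```

move_arm --plan '[[[2.2,-3.47,0],-5,0],[[2.2,-3.47,0],-5,0],[[2.2,-3.47,0],-5,0],[[2.2,-3.47,0],-5,0],[[2.2,-3.47,0],-5,0]]'

```text
time_s: 2.05
ee_pos: [258.9, 380.7, 214.1]
ee_rot: [180.0, 0.0, 139.9]
force: [0.5, 0.3, 0.3]
gripper_width: 90.9
gripper_force: 0.0
```

move_arm --plan '[[[2.2,-3.47,0],-5,0],[[2.2,-3.47,0],-5,0],[[2.2,-3.47,0],-5,0],[[2.2,-3.47,0],-5,0],[[2.2,-3.47,0],-5,0]]'

```text
time_s: 2.55
ee_pos: [369.0, 207.1, 214.3]
ee_rot: [179.9, -0.0, 114.9]
force: [0.3, 1.4, 0.7]
gripper_width: 91.4
gripper_force: 0.0
```

move_arm --plan '[[[2.2,-3.47,0],-5,0],[[2.2,-3.47,0],-5,0],[[2.2,-3.47,0],-5,0],[[2.2,-3.47,0],-5,0],[[2.2,-3.47,0],-5,0]]'

```text
time_s: 3.05
ee_pos: [479.0, 33.5, 214.2]
ee_rot: [180.0, -0.0, 89.8]
force: [1.7, 0.3, -0.4]
gripper_width: 91.0
gripper_force: 0.0
```

```bash
cat >> h.py <<'E'
from scipy.optimize import least_squares
def tops(p,lst):
    w=cloud(p);Z=w[...,2]
    for l,c,r,z0,z1 in lst:
        d=np.hypot(w[...,0]-c[0],w[...,1]-c[1])
        q=w[(d<r+12)&(Z>z0)&(Z<z1)]
        if len(q)<30: print(l,"few",len(q));continue
        s=least_squares(lambda x:np.hypot(q[:,0]-x[0],q[:,1]-x[1])-r,c,loss='soft_l1',f_scale=1.)
        t=w[(d<r+10)&(Z>z1)&(Z<160)]
        lo,hi=(np.percentile(t,1,0),np.percentile(t,99,0)) if len(t)>9 else (np.zeros(3),)*2
        print(l,len(q),'side fit',s.x.round(1),'rms',np.sqrt(np.mean(s.fun**2)).round(1),'top box',((lo+hi)/2).round(1)[:2],(hi-lo).round()[:2],'z',hi[2].round())
def pads(p,lst):
    w=cloud(p);Z=w[...,2];hsv=cv2.cvtColor(p["frame"],cv2.COLOR_RGB2HSV).astype(int);H,S,V=[hsv[...,i] for i in range(3)]
    for nm,c in lst:
        m=(np.hypot(w[...,0]-c[0],w[...,1]-c[1])<60)&(abs(Z-12)<6)
        m&=((V<70)&(S<120)) if "black" in nm else ((H<25)&(S>70)&(V>100))
        k,lab,st,cc=cv2.connectedComponentsWithStats(m.astype(np.uint8))
        if k<2: print(nm,"none");continue
        i=1+np.argmax(st[1:,4]);q=w[lab==i];lo,hi=np.percentile(q,.5,0),np.percentile(q,99.5,0)
        ct,_=cv2.findContours((lab==i).astype(np.uint8),cv2.RETR_EXTERNAL,cv2.CHAIN_APPROX_NONE);e=cv2.fitEllipse(max(ct,key=len))
        print(nm,st[i],'ell',ray(p,e[0],12).round(1)[:2],'box',((lo+hi)/2).round(1),(hi-lo).round())
E
python3 - <<'E'
from h import *
p=env.grab_frame("wrist");save(p,"w1")
tops(p,[("jam",(478,34),29,78,84),("timer",(419,-82),29.5,6,26),("spice",(541,-93),22.5,15,95)])
pads(p,[("black",(432,-270)),("cork",(537,-268))])
E
```

```text
jam 115 side fit [477.   35.6] rms 0.3 top box [477.   36.3] [53. 53.] z 89.0
timer 304 side fit [417.8 -81.7] rms 0.3 top box [419.  -73.3] [54. 41.] z 52.0
spice 1041 side fit [540.3 -91.6] rms 0.7 top box [ 540.3 -101.3] [41. 21.] z 108.0
black [232 365  34   7 185] ell [ 431.4 -239. ] box [ 430.1 -238.1   12.3] [46. 12.  3.]
cork none
```

View pics/w1.png

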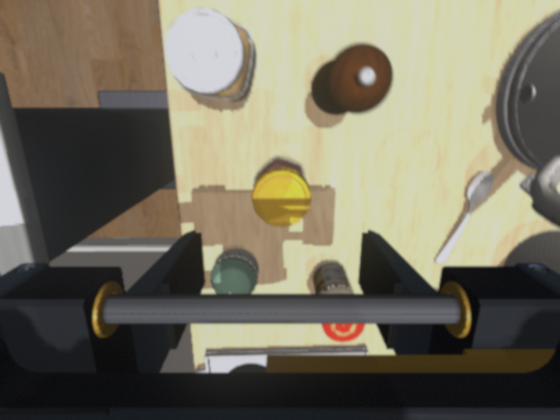

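The wrist view has the jam lid at (281,198), the timer at (235,270) and the spice jar at (340,310), and it agrees with the other cameras. Descending on the jam jar.

move_arm --plan '[[[-0.2,0.23,-4.5],0,0],[[0,0,-4.5],0,0],[[0,0,-4.5],0,0],[[0,0,-3],0,0],[[0,0,-1.5],0,0]]' --squeeze 25

```text
time_s: 3.6
ee_pos: [474.3, 37.4, 31.3]
ee_rot: [-179.7, 0.0, 90.1]
force: [0.1, 0.6, -0.3]
gripper_width: 91.3
gripper_force: 0.0
```

move_arm --plan '[[[0,0,0],0,0.6],[[0,0,0],0,0.6],[[0,0,0],0,0.6],[[0,0,0],0,0.6],[[0,0,0],0,0.6]]'

```text
time_s: 4.1
ee_pos: [477.7, 37.4, 35.2]
ee_rot: [179.8, -0.0, 90.1]
force: [0.6, -0.7, 3.7]
gripper_width: 59.2
gripper_force: 25.0
```

move_arm --plan '[[[0,0,2],0,0.6],[[0,0,4],0,0.6],[[0,0,4],0,0.6],[[0,0,4],0,0.6],[[0.5,-3,0],0,0.6]]'

```text
time_s: 4.6
ee_pos: [484.1, 9.3, 179.5]
ee_rot: [179.4, -0.1, 90.2]
force: [2.1, -1.3, -2.6]
gripper_width: 58.8
gripper_force: 25.0
```

move_arm --plan '[[[0.8,-4,0],0,0.6],[[0.8,-4,0],0,0.6],[[0.8,-4,0],0,0.6],[[0.8,-4,0],0,0.6],[[0.8,-4,0],0,0.6]]'

```text
time_s: 5.1
ee_pos: [520.6, -194.0, 173.6]
ee_rot: [-179.9, -0.0, 90.0]
force: [1.3, 0.9, -3.0]
gripper_width: 59.1
gripper_force: 25.0
```

move_arm --plan '[[[0.8,-4,0],0,0.6],[[0.7,-2.5,0],0,0.6],[[0,-1,0],0,0.6],[[0,0,0],0,0.6]]'

```text
time_s: 5.5
ee_pos: [535.5, -268.2, 173.2]
ee_rot: [-179.9, -0.1, 90.0]
force: [-0.4, 0.3, -3.0]
gripper_width: 59.1
gripper_force: 25.0
```

```bash
python3 - <<'E'
from h import *
s=env.state();print(s["ee_pos"],s["gripper_width"],s["qpos"].round())
p=env.grab_frame("wrist");save(p,"w2")
tops(p,[("timer",(418,-82),29.5,6,26),("spice",(540,-92),22.5,15,95)])
tops(p,[("jam held",tuple(s["ee_pos"][:2]),29,165,220)])
pads(p,[("black",(432,-270)),("cork",(537,-268))])
p=env.grab_frame("scene");pads(p,[("black",(432,-270)),("cork",(537,-268))])
E
```

```text
[ 535.46566959 -268.18468993  173.22465575] 59.09146912691838 [-28.  22.  90.   0.  68. -28.]
timer 386 side fit [418.  -80.7] rms 0.3 top box [ 420.4 -103.2] [45. 13.] z 51.0
spice 1195 side fit [540.8 -91.8] rms 0.5 top box [ 540.9 -114.1] [12.  1.] z 98.0
jam held 6086 side fit [ 534.8 -269.9] rms 4.6 top box [0. 0.] [0. 0.] z 0.0
black [ 149  158   77   73 4286] ell [ 432.9 -270.6] box [ 433.  -271.9   12.5] [78. 77.  4.]
cork [ 247  153   77   59 3132] ell [ 538.1 -258.7] box [ 537.7 -257.6   12.4] [79. 58.  4.]
black [350 155  29  17 382] ell [ 433.9 -270.4] box [ 433.9 -271.7   11.9] [78. 78.  7.]
cork [315 147  28  17 377] ell [ 538.6 -267.7] box [ 539.7 -269.1   12.1] [79. 80.  7.]
```

View pics/w2.png

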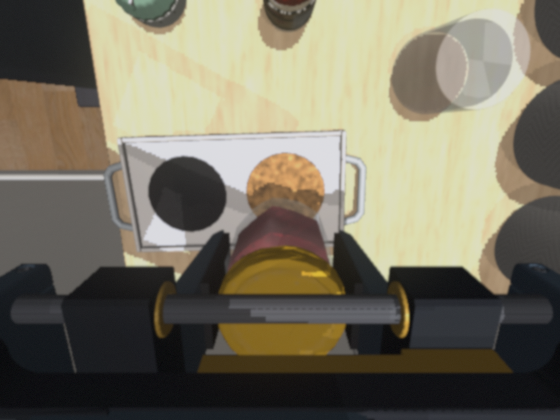

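The picture shows cork at (286,188), black at (187,193), and the jam held level. Lowering it onto the cork.

move_arm --plan '[[[0.24,-0.08,-3.5],0,0.6],[[0,0,-4],0,0.6],[[0,0,-3],0,0.6],[[0,0,-1.5],0,0.6],[[0,0,-0.4],0,0.6]]'

```text
time_s: 6.1
ee_pos: [537.0, -265.9, 48.0]
ee_rot: [-179.7, -0.2, 90.2]
force: [-0.8, -0.7, -3.5]
gripper_width: 58.9
gripper_force: 25.0
```

move_arm --plan '[[[0,0,-0.2],0,0.6],[[0,0,0],0,0.6]]'

```text
time_s: 6.3
ee_pos: [539.4, -268.1, 49.1]
ee_rot: [179.9, 0.0, 90.1]
force: [-0.5, 1.0, -2.9]
gripper_width: 58.8
gripper_force: 25.0
```

move_arm --plan '[[[0,0,-0.1],0,0.6],[[0,0,-0.1],0,0.6]]'

```text
time_s: 6.5
ee_pos: [539.3, -268.7, 47.2]
ee_rot: [179.9, 0.1, 90.1]
force: [-1.2, 1.0, 7.7]
gripper_width: 59.0
gripper_force: 25.0
```

move_arm --plan '[[[0,0,0],0,0.1],[[0,0,0],0,0.1],[[0,0,0],0,0.1],[[0,0,3],0,0.1],[[0,0,4.5],0,0.1]]'

```text
time_s: 7.0
ee_pos: [536.8, -267.5, 119.2]
ee_rot: [-179.7, -0.2, 90.1]
force: [1.5, 0.4, 0.0]
gripper_width: 81.9
gripper_force: 0.0
```

move_arm --plan '[[[0,0,4.5],0,0],[[-1.1,1.7,0],-8.2,0],[[-1.1,1.7,0],-8.2,0],[[-1.1,1.7,0],-8.2,0],[[-1.1,1.7,0],-8.2,0]]'

```text
time_s: 7.5
ee_pos: [494.2, -199.9, 166.2]
ee_rot: [180.0, -0.0, 56.9]
force: [-0.1, -0.6, 0.2]
gripper_width: 91.1
gripper_force: 0.0
```

move_arm --plan '[[[-1.1,1.7,0],-8.2,0],[[-1.1,1.7,0],-8.2,0],[[-1.1,1.7,0],-8.2,0],[[-1.1,1.7,0],-8.2,0],[[-1.1,1.7,0],-8.2,0]]'

```text
time_s: 8.0
ee_pos: [439.2, -114.8, 166.2]
ee_rot: [180.0, -0.0, 15.9]
force: [-0.0, -0.6, 0.2]
gripper_width: 91.3
gripper_force: 0.0
```

move_arm --plan '[[[-1.0,1.7,0],-8,0],[[0,0,0],0,0],[[0,0,0],0,0]]'

```text
time_s: 8.3
ee_pos: [430.2, -98.7, 166.4]
ee_rot: [179.9, -0.1, 8.5]
force: [-0.1, 0.5, -0.5]
gripper_width: 91.1
gripper_force: 0.0
```

```bash
python3 - <<'E'
from h import *
s=env.state();print(s["ee_pos"],s["ee_rot"])
p=env.grab_frame("wrist");save(p,"w3")
tops(p,[("timer",(418,-82),29.5,6,26)])
p=env.grab_frame("scene");save(p,"s3")
tops(p,[("timer",(418,-82),29.5,6,26),("jam",(538,-269),29,91,97)])
p=env.grab_frame("side")
tops(p,[("jam",(538,-269),29,91,97)])
E
```

```text
[430.16445774 -98.66025872 166.361801  ] [ 1.79941897e+02 -7.05640330e-02  8.45269661e+00]
timer 181 side fit [417.8 -81.8] rms 0.2 top box [420.7 -81.9] [51. 53.] z 52.0
timer 140 side fit [420.5 -85.2] rms 1.3 top box [419.1 -79.1] [53. 48.] z 53.0
jam 37 side fit [ 539.6 -273.8] rms 6.5 top box [ 547.6 -271.1] [36. 54.] z 102.0
jam 44 side fit [ 537.7 -271.4] rms 1.1 top box [ 537.  -270.4] [52. 57.] z 101.0
```

View pics/w3.png

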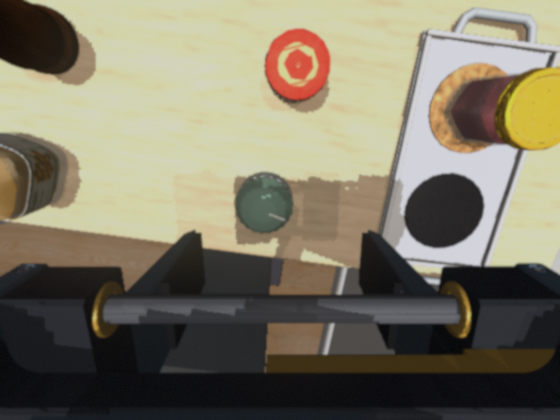

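Here the timer is at (264,203), aligned between the fingers, and the jam stands on the cork at (535,108). Descending on the timer.

move_arm --plan '[[[-1.18,1.69,-2],-8.4,0],[[0,0,-4.5],0,0],[[0,0,-4.5],0,0],[[0,0,-3.3],0,0],[[0,0,-1.5],0,0]]' --squeeze 15

```text
time_s: 8.95
ee_pos: [416.4, -81.7, 5.2]
ee_rot: [-179.9, 0.3, -0.1]
force: [0.1, -0.4, -0.4]
gripper_width: 91.5
gripper_force: 0.0
```

move_arm --plan '[[[0,0,0],0,0],[[0,0,-0.2],0,0.6]]'

```text
time_s: 9.15
ee_pos: [418.8, -82.1, 6.2]
ee_rot: [180.0, -0.1, -0.1]
force: [0.3, -0.1, 0.3]
gripper_width: 85.8
gripper_force: 0.0
```

move_arm --plan '[[[0,0,0],0,0.6],[[0,0,0],0,0.6],[[0,0,0],0,0.6],[[0,0,0],0,0.6]]'

```text
time_s: 9.55
ee_pos: [418.4, -81.8, 6.6]
ee_rot: [180.0, -0.1, -0.1]
force: [-1.1, -0.9, 3.5]
gripper_width: 56.5
gripper_force: 15.0
```

Width 56.5 suggests the pads are touching near the dome, so I'll regrip 3 mm lower.

move_arm --plan '[[[0,0,0],0,0.15],[[0,0,0],0,0.15],[[0,0,-0.3],0,0.15],[[0,0,0],0,0.6],[[0,0,0],0,0.6]]'

```text
time_s: 10.05
ee_pos: [417.7, -81.5, 2.8]
ee_rot: [-180.0, 0.0, -0.1]
force: [0.2, -0.9, -0.4]
gripper_width: 64.3
gripper_force: 0.0
```

move_arm --plan '[[[0,0,0],0,0.6],[[0,0,0],0,0.6]]'

```text
time_s: 10.25
ee_pos: [417.8, -81.5, 2.9]
ee_rot: [180.0, 0.0, -0.1]
force: [-0.7, -0.2, -1.0]
gripper_width: 56.8
gripper_force: 15.0
```

move_arm --plan '[[[0,0,2],0,0.6],[[0,0,4],0,0.6],[[0,0,4],0,0.6],[[0.3,-3.5,0],0,0.6],[[0.3,-4,0],0,0.6]]'

```text
time_s: 10.75
ee_pos: [424.7, -156.8, 104.5]
ee_rot: [179.9, -0.2, 0.0]
force: [0.9, -0.4, -0.9]
gripper_width: 56.5
gripper_force: 15.0
```

move_arm --plan '[[[0.3,-4,0],0,0.6],[[0.3,-4,0],0,0.6],[[0.3,-3.4,0],0,0.6],[[0,0,0],0,0.6],[[0,0,0],0,0.6]]'

```text
time_s: 11.25
ee_pos: [432.2, -270.6, 102.4]
ee_rot: [-179.9, 0.1, -0.2]
force: [0.1, 0.2, -1.4]
gripper_width: 56.9
gripper_force: 15.0
```

```bash
python3 - <<'E'
from h import *
s=env.state();print(s["ee_pos"],s["gripper_width"],s["force"])
p=env.grab_frame("wrist");save(p,"w4")
pads(p,[("black",(432,-270)),("cork",(537,-268))])
w=cloud(p);tops(p,[("jam",(538,-269),29,91,97)])
for n in("scene","side"):
    p=env.grab_frame(n);tops(p,[("timer held",(432,-270),28.5,105,124)]);tops(p,[("jam",(538,-269),29,91,97)])
E
```

```text
[ 432.24764238 -270.59916704  102.43521392] 56.85685405148589 [ 0.06785626  0.23449077 -1.44642931]
black [ 237  161   96   70 4297] ell [ 444.  -272.7] box [ 444.7 -272.2   12.5] [55. 79.  3.]
cork [ 226   62  108   70 1342] ell [ 560.5 -273.8] box [ 520.7 -268.3   12.5] [47. 80.  4.]
jam 121 side fit [ 538.5 -271. ] rms 4.7 top box [ 537.4 -270.9] [51. 52.] z 101.0
timer held 119 side fit [ 436.1 -262.2] rms 3.0 top box [ 434.5 -256.4] [55. 49.] z 149.0
jam 49 side fit [ 540.1 -273.4] rms 6.5 top box [ 540.1 -271.2] [53. 55.] z 102.0
timer held 118 side fit [ 431.7 -260.1] rms 3.0 top box [ 433. -254.] [57. 45.] z 147.0
jam 50 side fit [ 538.  -271.4] rms 3.9 top box [ 537.1 -269.4] [52. 55.] z 101.0
```

View pics/w4.png

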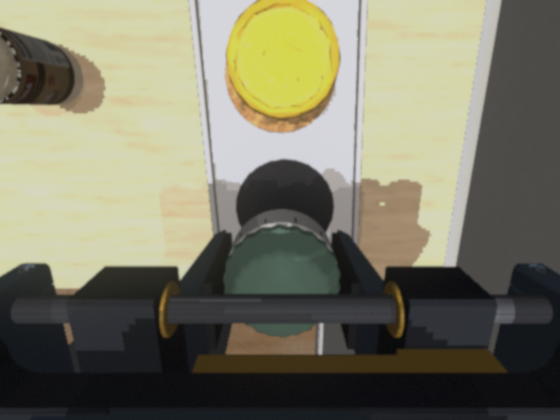

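The picture shows the timer held level, with the black pad at (285,200) and the jam on cork at (283,60). Lowering.

move_arm --plan '[[[0.05,-0.12,-3],0,0.6],[[0,0,-3.5],0,0.6],[[0,0,-1.6],0,0.6],[[0,0,-0.4],0,0.6],[[0,0,0],0,0.6]]'

```text
time_s: 11.9
ee_pos: [433.4, -270.9, 17.9]
ee_rot: [-180.0, 0.0, -0.1]
force: [-0.3, 0.3, -1.4]
gripper_width: 56.6
gripper_force: 15.0
```

move_arm --plan '[[[0,0,-0.1],0,0.6],[[0,0,-0.1],0,0.6]]'

```text
time_s: 12.1
ee_pos: [434.2, -272.1, 17.1]
ee_rot: [179.9, -0.1, -0.1]
force: [-0.3, -0.4, -1.9]
gripper_width: 56.7
gripper_force: 15.0
```

move_arm --plan '[[[0,0,-0.1],0,0.6],[[0,0,-0.1],0,0.6]]'

```text
time_s: 12.3
ee_pos: [433.7, -272.0, 14.7]
ee_rot: [180.0, -0.1, -0.1]
force: [-1.7, 1.6, 12.9]
gripper_width: 56.7
gripper_force: 15.0
```

move_arm --plan '[[[0,0,0],0,0.2],[[0,0,0],0,0.2],[[0,0,0],0,0.2],[[0,0,3.5],0,0.2],[[0,0,4.7],0,0.2]]'

```text
time_s: 12.8
ee_pos: [431.7, -270.6, 94.8]
ee_rot: [-179.8, 0.3, -0.1]
force: [0.3, -0.2, -0.6]
gripper_width: 72.7
gripper_force: 0.0
```

move_arm --plan '[[[0,0,5],0,0],[[0.97,1.64,0],8.2,0],[[0.97,1.64,0],8.2,0],[[0.97,1.64,0],8.2,0],[[0.97,1.64,0],8.2,0]]'

```text
time_s: 13.3
ee_pos: [472.4, -205.5, 146.1]
ee_rot: [180.0, -0.0, 33.0]
force: [-0.6, 0.4, -0.6]
gripper_width: 91.5
gripper_force: 0.0
```

move_arm --plan '[[[0.97,1.64,0],8.2,0],[[0.97,1.64,0],8.2,0],[[0.97,1.64,0],8.2,0],[[0.97,1.64,0],8.2,0],[[0.97,1.64,0],8.2,0]]'

```text
time_s: 13.8
ee_pos: [520.9, -123.4, 145.8]
ee_rot: [-180.0, 0.0, 74.0]
force: [0.4, 0.4, 0.4]
gripper_width: 91.2
gripper_force: 0.0
```

move_arm --plan '[[[0.97,1.64,0],8.2,0],[[0.97,1.64,0],8.2,0],[[0,0,0],0,0],[[0,0,0],0,0]]'

```text
time_s: 14.2
ee_pos: [539.8, -91.4, 145.7]
ee_rot: [-180.0, 0.0, 90.0]
force: [-0.1, -0.2, 0.5]
gripper_width: 91.1
gripper_force: 0.0
```

```bash
python3 - <<'E'
from h import *
s=env.state();print(s["ee_pos"],s["ee_rot"])
p=env.grab_frame("wrist");save(p,"w5")
tops(p,[("spice",(540.5,-92),22.5,15,95),("spicecap",(540.5,-92),20,98,103)])
for n in("scene","side"):
    p=env.grab_frame(n);save(p,n+"5");tops(p,[("timer",(433,-271),29.5,16,38),("jam",(538,-269),29,91,97)])
E
```

```text
[539.77336578 -91.37167617 145.72074386] [-1.79958725e+02  1.80536314e-02  8.99798081e+01]
spice 1051 side fit [540.5 -91.7] rms 0.5 top box [540.7 -90.7] [41. 41.] z 108.0
spicecap 130 side fit [540.5 -89.6] rms 0.6 top box [540.7 -91.2] [40. 41.] z 108.0
timer 129 side fit [ 436.7 -274.5] rms 1.5 top box [ 435.4 -266.2] [53. 46.] z 65.0
jam few 20
timer 157 side fit [ 434.1 -272.4] rms 1.5 top box [ 433.3 -263.8] [54. 44.] z 64.0
jam 37 side fit [ 537.8 -272.1] rms 1.2 top box [ 541.8 -269.8] [42. 55.] z 102.0
```

View pics/w5.png

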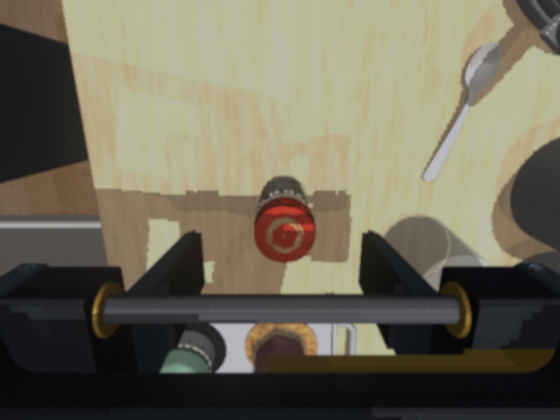

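The spice cap is at (284,228), centred between the fingers. The timer and jam both stand on their pads. Grasping the spice jar.

move_arm --plan '[[[0.07,-0.01,-3],0,0],[[0,0,-4],0,0],[[0,0,-3],0,0],[[0,0,-1],0,0],[[0,0,0],0,0.7]]' --squeeze 15

```text
time_s: 14.85
ee_pos: [539.8, -91.8, 35.0]
ee_rot: [-179.8, -0.0, 90.0]
force: [0.4, -0.1, 0.9]
gripper_width: 85.8
gripper_force: 0.0
```

move_arm --plan '[[[0,0,0],0,0.7],[[0,0,0],0,0.7],[[0,0,0],0,0.7],[[0,0,0],0,0.7],[[0,0,0],0,0.7]]'

```text
time_s: 15.35
ee_pos: [541.1, -91.4, 36.5]
ee_rot: [179.9, 0.0, 90.1]
force: [1.6, -0.0, 0.8]
gripper_width: 46.1
gripper_force: 1.0
```

move_arm --plan '[[[0,0,0],0,0.7],[[0,0,0],0,0.7],[[0,0,2],0,0.7],[[0,0,4],0,0.7],[[0,0,4],0,0.7]]'

```text
time_s: 15.85
ee_pos: [539.8, -91.2, 136.0]
ee_rot: [-179.8, -0.0, 90.1]
force: [1.6, -0.3, -0.5]
gripper_width: 44.4
gripper_force: 15.0
```

move_arm --plan '[[[0,0,4],0,0.7],[[0,0,4],0,0.7],[[-0.98,2.5,0],0,0.7],[[-0.98,4,0],0,0.7],[[-0.98,4,0],0,0.7]]'

```text
time_s: 16.35
ee_pos: [510.7, 14.3, 215.8]
ee_rot: [-180.0, -0.0, 90.0]
force: [1.5, 1.1, -0.8]
gripper_width: 44.8
gripper_force: 15.0
```

move_arm --plan '[[[-0.98,4,0],0,0.7],[[-0.98,4,0],0,0.7],[[-0.98,4,0],0,0.7],[[-0.98,4,0],0,0.7],[[-0.98,4,0],0,0.7]]'

```text
time_s: 16.85
ee_pos: [461.3, 214.9, 215.6]
ee_rot: [-180.0, 0.0, 90.1]
force: [0.5, 1.0, -1.8]
gripper_width: 44.2
gripper_force: 15.0
```

move_arm --plan '[[[-0.98,4,0],0,0.7],[[-0.98,4,0],0,0.7],[[-0.98,3.6,0],0,0.7],[[0,1.5,0],0,0.7],[[0,0,0],0,0.7]]'

```text
time_s: 17.35
ee_pos: [432.7, 345.8, 215.3]
ee_rot: [-180.0, 0.0, 90.2]
force: [0.3, -0.6, -0.4]
gripper_width: 44.3
gripper_force: 15.0
```

```bash
python3 - <<'E'
from h import *
s=env.state();print(s["ee_pos"],s["gripper_width"],s["gripper_force"],s["force"])
L=[("black",(536,331)),("cork",(432,345))]
p=env.grab_frame("wrist");save(p,"w6");pads(p,L)
tops(p,[("mill head",(537,140),25,118,132),("honey",(414,163),34.5,20,60)])
for n in("scene","side"):
    p=env.grab_frame(n);save(p,n+"6");pads(p,L)
E
```

```text
[432.67922731 345.84440064 215.30970077] 44.30445871520342 14.990933943190612 [ 0.33874529 -0.58406066 -0.40954524]
black [ 336  163   66   63 3180] ell [536.  331.6] box [535.8 330.7  12.2] [75. 75.  4.]
cork [ 249  149   68   62 3347] ell [432.3 348.3] box [432.5 348.4  12.4] [78. 71.  4.]
mill head few 0
honey few 0
black [ 207  303   41   36 1113] ell [536.2 331. ] box [537.2 329.4  11.9] [76. 77.  6.]
cork [ 250  326   44   40 1381] ell [432.6 344.9] box [433.3 343.6  11.8] [79. 79.  6.]
black [ 228  309   51   43 1742] ell [534.8 333.1] box [535.5 330.7  11.9] [79. 79.  4.]
cork [ 289  327   55   49 1507] ell [431.2 351.2] box [431.7 345.5  12.1] [79. 79.  4.]
```

View pics/w6.png

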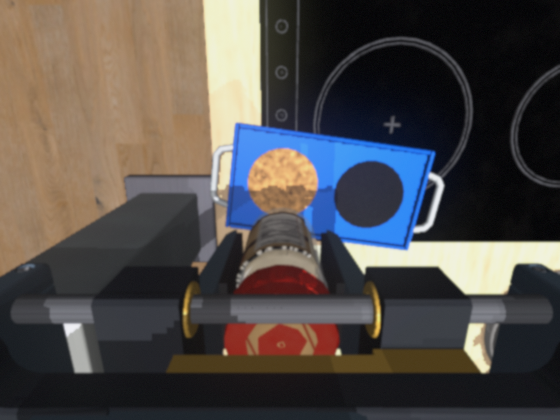

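The picture shows cork at (284,181), black at (369,194), and the spice jar held level. Lowering onto the cork.

move_arm --plan '[[[0,-0.13,-3],0,0.7],[[0,0,-4.5],0,0.7],[[0,0,-4.5],0,0.7],[[0,0,-3],0,0.7],[[0,0,-1.3],0,0.7]]'

```text
time_s: 18.0
ee_pos: [431.8, 340.3, 50.3]
ee_rot: [-179.7, 0.2, 89.9]
force: [0.3, 0.1, 0.1]
gripper_width: 44.4
gripper_force: 15.0
```

move_arm --plan '[[[0,0,-0.3],0,0.7],[[0,0,0],0,0.7],[[0,0,-0.1],0,0.7],[[0,0,-0.1],0,0.7]]'

```text
time_s: 18.4
ee_pos: [434.0, 343.9, 49.5]
ee_rot: [179.8, -0.1, 90.1]
force: [-0.2, 0.1, -1.1]
gripper_width: 44.7
gripper_force: 15.0
```

move_arm --plan '[[[0,0,-0.1],0,0.7],[[0,0,-0.1],0,0.7]]'

```text
time_s: 18.6
ee_pos: [433.9, 344.0, 48.2]
ee_rot: [179.8, -0.1, 90.1]
force: [-2.3, -2.1, 15.6]
gripper_width: 44.2
gripper_force: 15.0
```

move_arm --plan '[[[0,0,0],0,0.2],[[0,0,0],0,0.2],[[0,0,0],0,0.2],[[0,0,3.5],0,0.2],[[0,0,4.7],0,0.2]]'

```text
time_s: 19.1
ee_pos: [431.3, 342.1, 126.4]
ee_rot: [-179.7, 0.2, 90.1]
force: [0.3, 0.6, 0.2]
gripper_width: 72.9
gripper_force: 0.0
```

move_arm --plan '[[[0,0,4.8],0,0],[[0,0,1],0,0],[[1.74,-3.4,0],0,0],[[1.74,-3.4,0],0,0],[[1.74,-3.4,0],0,0]]'

```text
time_s: 19.6
ee_pos: [485.1, 240.2, 185.4]
ee_rot: [-180.0, 0.0, 90.1]
force: [0.3, 0.8, -0.5]
gripper_width: 91.1
gripper_force: 0.0
```

move_arm --plan '[[[1.74,-3.4,0],0,0],[[1.74,-3.4,0],0,0],[[1.7,-3.4,0],0,0],[[0,0,0],0,0],[[0,0,0],0,0]]'

```text
time_s: 20.1
ee_pos: [536.7, 138.7, 185.1]
ee_rot: [-179.9, -0.0, 89.9]
force: [-0.5, -0.0, -0.1]
gripper_width: 91.3
gripper_force: 0.0
```

```bash
python3 - <<'E'
from h import *
s=env.state();print(s["ee_pos"],s["ee_rot"])
p=env.grab_frame("wrist");save(p,"w7")
tops(p,[("mill head",(537,140),25,118,132),("mill foot",(537,140),29,3,14)])
w=cloud(p);Z=w[...,2];q=w[(np.hypot(w[...,0]-537,w[...,1]-140)<35)&(Z>142)&(Z<156)];print("knob",len(q),((q.min(0)+q.max(0))/2).round(1),np.ptp(q,0).round())
for n in("scene","side"):
    p=env.grab_frame(n);save(p,n+"7");tops(p,[("spice",(432.5,344.5),22.5,30,100)])
E
```

```text
[536.67394134 138.7267971  185.11927984] [-1.79902185e+02 -8.25650150e-03  8.99479485e+01]
mill head 1106 side fit [536.9 138.7] rms 2.8 top box [536.9 141.4] [37. 36.] z 151.0
mill foot 166 side fit [539.  140.9] rms 0.6 top box [537.9 144.3] [48. 47.] z 150.0
knob 239 [536.2 141.2 147.1] [12. 11.  8.]
spice 505 side fit [434.4 340.5] rms 0.8 top box [433.4 342.2] [42. 42.] z 121.0
spice 984 side fit [432.4 342.6] rms 0.8 top box [432.3 344.9] [42. 42.] z 120.0
```

View pics/w7.png

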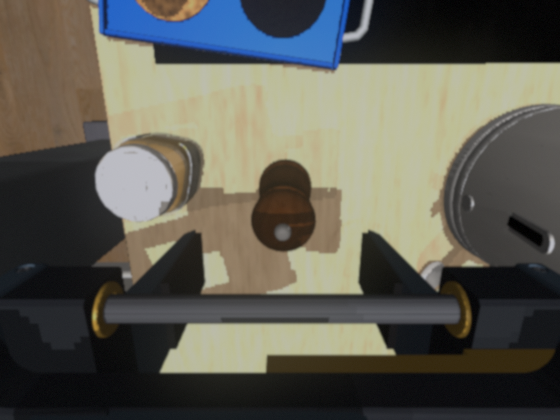

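The mill's knob is at (282,232), giving axis ≈ (537,141), with the spice jar on the cork. Grasping the mill head.

move_arm --plan '[[[0.02,0.23,-2.5],0,0],[[0,0,-3],0,0],[[0,0,-1.8],0,0],[[0,0,-0.7],0,0],[[0,0,0],0,0.65]]' --squeeze 20

```text
time_s: 20.75
ee_pos: [536.4, 142.3, 105.3]
ee_rot: [-179.9, 0.0, 90.1]
force: [-0.3, 0.4, -0.6]
gripper_width: 85.6
gripper_force: 0.0
```

move_arm --plan '[[[0,0,0],0,0.65],[[0,0,0],0,0.65],[[0,0,0],0,0.65],[[0,0,0],0,0.65],[[0,0,0],0,0.65]]'

```text
time_s: 21.25
ee_pos: [537.5, 141.6, 106.4]
ee_rot: [179.9, -0.0, 90.1]
force: [0.6, -0.5, 0.9]
gripper_width: 47.2
gripper_force: 20.0
```

move_arm --plan '[[[0,0,0],0,0.65],[[0,0,0],0,0.65]]'

```text
time_s: 21.45
ee_pos: [537.7, 141.6, 106.4]
ee_rot: [179.9, -0.0, 90.1]
force: [0.8, 0.2, 2.8]
gripper_width: 47.6
gripper_force: 20.0
```

move_arm --plan '[[[0,0,1.5],0,0.65],[[0,0,2.5],0,0.65],[[0,0,2.5],0,0.65],[[0,0,1.5],0,0.65],[[0,1,0],0,0.65]]'

```text
time_s: 21.95
ee_pos: [538.1, 151.3, 187.8]
ee_rot: [179.8, -0.0, 90.0]
force: [-0.4, 0.0, -2.0]
gripper_width: 47.4
gripper_force: 20.0
```

move_arm --plan '[[[0,2,0],0,0.65],[[0,3,0],0,0.65],[[0,3,0],0,0.65],[[0,3,0],0,0.65],[[-0.1,3,0],0,0.65]]'

```text
time_s: 22.45
ee_pos: [535.1, 293.1, 184.0]
ee_rot: [-179.8, 0.1, 90.1]
force: [0.6, 0.4, -1.1]
gripper_width: 47.5
gripper_force: 20.0
```

move_arm --plan '[[[0,2.2,0],0,0.65],[[0,1.2,0],0,0.65],[[0,0.6,0],0,0.65],[[0,0,0],0,0.65],[[0,0,0],0,0.65]]'

```text
time_s: 22.95
ee_pos: [536.1, 330.7, 185.6]
ee_rot: [-180.0, 0.1, 90.0]
force: [-0.6, -1.1, -1.3]
gripper_width: 47.1
gripper_force: 20.0
```

```bash
python3 - <<'E'
from h import *
s=env.state();print(s["ee_pos"],s["gripper_width"],s["force"])
p=env.grab_frame("wrist");pads(p,[("black",(536,331))])
for n in("scene","side"):
    p=env.grab_frame(n);save(p,n+"8");tops(p,[("spice",(432.5,344.5),22.5,30,100),("mill foot",(536,331),29,84,94)])
E
```

```text
[536.05810454 330.66477607 185.64460596] 47.05668254184071 [-0.57006377 -1.1335375  -1.27986791]
black [ 248  153   71   52 1668] ell [536.2 331.6] box [536.4 343.3  12.4] [77. 52.  4.]
spice 512 side fit [434.4 340.6] rms 0.8 top box [433.3 342.3] [41. 42.] z 120.0
mill foot 149 side fit [539.6 326.9] rms 1.2 top box [534.2 334.2] [45. 40.] z 159.0
spice 982 side fit [432.4 342.5] rms 0.8 top box [432.2 344.7] [43. 42.] z 120.0
mill foot 254 side fit [537.6 328.5] rms 1.0 top box [534.6 339.4] [49. 33.] z 158.0
```

View pics/side8.png

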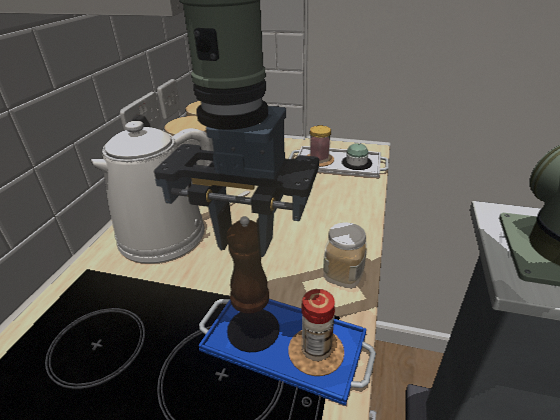

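The side picture shows the mill hanging upright (head (248,230), foot (252,300)) over the black pad (253,330), with the spice jar on cork at (317,325). Lowering.

move_arm --plan '[[[-0.1,0.04,-2],0,0.65],[[0,0,-2.5],0,0.65],[[0,0,-1.5],0,0.65],[[0,0,-0.5],0,0.65],[[0,0,-0.2],0,0.65]]'

```text
time_s: 23.6
ee_pos: [535.3, 331.5, 118.8]
ee_rot: [-180.0, 0.0, 90.0]
force: [-0.2, 0.1, -1.5]
gripper_width: 47.4
gripper_force: 20.0
```

move_arm --plan '[[[0,0,-0.1],0,0.65],[[0,0,0],0,0.65]]'

```text
time_s: 23.8
ee_pos: [535.7, 332.2, 118.9]
ee_rot: [179.9, -0.1, 90.0]
force: [-0.2, -1.1, -1.7]
gripper_width: 47.1
gripper_force: 20.0
```

move_arm --plan '[[[0,0,-0.1],0,0.65],[[0,0,0],0,0.65]]'

```text
time_s: 24.0
ee_pos: [535.9, 332.4, 118.4]
ee_rot: [179.9, -0.1, 90.1]
force: [0.7, -0.2, 3.1]
gripper_width: 47.2
gripper_force: 20.0
```

Contact. Releasing and retreating up.

move_arm --plan '[[[0,0,0],0,0.3],[[0,0,0],0,0.2],[[0,0,0],0,0.2],[[0,0,2],0,0.2],[[0,0,3.5],0,0.2]]'

```text
time_s: 24.5
ee_pos: [533.5, 331.0, 169.6]
ee_rot: [-179.7, 0.2, 90.1]
force: [0.9, 0.1, -0.1]
gripper_width: 73.0
gripper_force: 0.0
```

move_arm --plan '[[[0,0,3],0,0.2],[[-2,-4,0],0,0.2],[[-3,-4,0],0,0.2],[[-3,-3,0],0,0.2],[[0,0,0],0,0.2]]'

```text
time_s: 25.0
ee_pos: [450.6, 218.4, 201.6]
ee_rot: [-179.7, 0.2, 90.0]
force: [0.8, 0.5, -0.2]
gripper_width: 72.8
gripper_force: 0.0
```

```bash
python3 - <<'E'
from h import *
s=env.state();print(s["ee_pos"],s["gripper_width"],s["force"],s["time_s"])
for n in("scene","side"):
    p=env.grab_frame(n);save(p,n+"9")
    tops(p,[("spice",(432.5,344.5),22.5,30,100),("mill foot",(536,331),29,16,26),("timer",(433,-271),29.5,16,38),("jam",(538,-269),29,91,97),("honey",(414,163),34.5,20,60)])
E
```

```text
[450.59438835 218.35848167 201.61315752] 72.82197882105828 [ 0.75559866  0.46462111 -0.20329624] 25.0
spice 509 side fit [434.4 340.6] rms 0.8 top box [433.2 342.5] [42. 42.] z 120.0
mill foot 121 side fit [539.3 328.5] rms 1.2 top box [534.9 333.5] [46. 44.] z 156.0
timer 134 side fit [ 436.7 -274.4] rms 1.5 top box [ 435.4 -266.1] [54. 45.] z 64.0
jam 58 side fit [ 540.6 -273.4] rms 7.0 top box [ 539.9 -271.1] [53. 55.] z 101.0
honey 449 side fit [414.4 163.1] rms 2.3 top box [414.1 164.6] [66. 63.] z 101.0
spice 981 side fit [432.4 342.5] rms 0.8 top box [432.3 344.4] [43. 42.] z 120.0
mill foot 207 side fit [537.2 330.6] rms 0.9 top box [533.7 338.8] [47. 38.] z 157.0
timer 35 side fit [ 433.3 -271.9] rms 1.2 top box [ 454.8 -264.9] [13. 32.] z 62.0
jam few 0
honey 683 side fit [412.5 165.2] rms 2.5 top box [413.3 167.3] [66. 63.] z 100.0
```

View pics/side9.png

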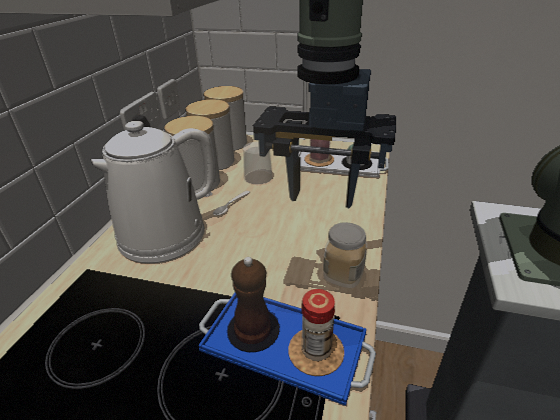

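The picture shows the mill upright on black (252,305) and the spice jar on cork (317,325). The fits put the jam and timer within about 2 mm of their pad centres. The honey jar and tumbler have not moved, and the arm is clear.

```bash
python3 -c "
from workcell import env
print(env.job_done())"
```

```text
the job is handed in; nothing more can be done
None
```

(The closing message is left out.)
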